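# Pull the dipping basket out from under the drying rack and hang it up

### The job

Take the pull hook from its rest and use it to drag the steel dipping basket forward along the table until its handle is well clear in front of the slatted rack; do not reach under the rack with the gripper to touch the basket. Lay the pull hook back in its rest, bent end down, then pick the basket up and hang it by its handle, level, on the two prongs of the hook stand. Leave the other pots and jars where they stand.

Things in the scene. Friction and masses are not known exactly. Their poses are not given: they have to be found in the camera images.
- rack: Fixed low wooden rack, 210 mm deep (x) by 320 mm wide (y): five slats, underside 150 mm and top 165 mm above the table; open below on all sides; four 20 mm square legs at the corners, centred 150 mm either side of the middle. Origin on the table under its centre; the front faces its -x, front edge of the slats at x = -105 mm.
- basket_mid (a point): Half-way up the open sheet-steel basket, 65 mm above its underside: 100 mm (x) by 150 mm (y), walls 45 mm high, walls and floor 3 mm thick, 0.25 to 0.42 kg, a rigid arched handle over its middle in the y-z plane. It starts on the table under the rack, turned within 0.2 rad of it, a 150 mm wall to the front, its centre 70 to 105 mm behind the front edge of the slats.
- basket_grip (a point): Centre of the basket's handle, 60 mm above basket_mid (125 mm above the underside): an 8 mm wire, level along the basket's y to 62 mm either side, bending down to the basket's ends at 72 mm either side; on its middle a wooden grip 16 mm (x) by 50 mm (y) by 16 mm (z).
- hook_mid (a point): Pull hook, 0.15 kg: wooden handle 20 mm wide (y), 22 mm high (z), from x = -75 to +65 mm, then a 9 mm steel shaft to x = +140 mm, there bent straight down to end 50 mm below this point. This point is on the axis of handle and shaft, near the balance point: hold it here. It starts level on its rest, bent end down.
- rest_seat (a point): Where hook_mid lies when the pull hook is in its fixed dark wooden rest, 85 mm above the table. Two forks, 12 mm thick, 45 mm before and behind this point along x, carry the handle; fork floors 11 mm below this point, 34 mm between the cheeks, flaring above to tops 17 mm above this point. +x: the way the hook points in the rest.
- hook_seat (a point): Fixed dark steel stand: two level prongs 9 mm thick, 42 mm either side of this point in y, reach to -x from a cross bar on a post; ends turned up to 250 mm above the table. This point, 228.5 mm above the table, is where the centre of the handle's wire lies resting on the prongs: 65 mm in front of the cross bar, 47 mm behind the turned-up ends. Open in front (-x) and above.
- mug: Bystander, to be left alone: bisque mug 85 mm tall.
- glaze_jar: Bystander, to be left alone: white glaze jar 90 mm tall.
- tall_jar: Bystander, to be left alone: white jar 120 mm tall.
- pot: Bystander, to be left alone: brown clay pot 100 mm tall.
- bowl: Bystander, to be left alone: bisque bowl, 100 mm wide, standing on the rack's slats.
- cup: Bystander, to be left alone: bisque cup 60 mm tall, standing on the rack's slats.
- brush: Bystander, to be left alone: brush lying on the table.

How it is judged:
By the outcome, as a careful person would: the job done as asked, in the order asked, and still so for the second after the job is handed in, with the robot touching nothing.
It also fails if it takes over 72 s, if anything falls off the work surface, if the arm or the gripper's body presses on something with over 40 N, if the wrist force passes 120 N, or if a joint passes its speed limit or range.

### The arm

A 6-joint arm with a two-finger parallel gripper is mounted at the origin on the work surface. World frame = base frame: x ahead of the robot, y to its left, z up, the work surface at z = 0. Lengths are in mm, angles in degrees, forces in N, time in s.
With the tool pointing down it reaches from about 300 to 850 mm from the base axis. Payload 4.2 kg.
Tool frame: the origin (TCP) lies on the centre line of the jaws, within the pads' length; the fingertips stand 14 mm ahead of it and the grasp point (between the pads) lies 5 mm behind it (env.finger_overhang is the z of the fingertips in the tool frame, in mm); z points along the fingers, y is the line along which they close (so a half turn about z gives the same grasp; the last joint's range is limited). The gripper opens to 91 mm and grips with 3 to 60 N. Pads are 32 mm wide; open, the fingers measure 118 mm over their backs; the gripper's body (76 mm by 178 mm) begins 60 mm behind the grasp point.
Start: joints at [-68.526, 18.312, 89.639, -0, 72.044, -1.146], TCP at [221.163, -530.781, 227.976] pointing down, gripper open.
Joint ranges: [-177.97, 177.97], [-48.28, 115.42], [12.27, 149.76], [-77.06, 257.06], [2.81, 150.46], [-146.56, 146.56]. Speed limits (degrees/s): [147.25, 147.25, 180, 180, 180, 180].

### API

Orientations are given as [roll, pitch, yaw] about the fixed x, y, z axes, in that order (R = Rz(yaw) Ry(pitch) Rx(roll)).
In Python, from workcell import sensors, viewer, env gives the robot as it stands. The module is installed in compiled form; this text tells all that it offers.
- The arm moves only by the tool step_arm, never from a script. Its argument "plan" is one flat list of numbers, 6 for each row, row after row: the shift along the tool's x, y, z in cm, then the turn, a rotation vector about the tool's x, y, z in rad. In form: [x, y, z, wx, wy, wz, x, y, z, wx, wy, wz, ...]. A call has 1 to 5 rows; each row shifts and turns the commanded pose from where the row before left it, along the tool's axes as they then stand; what a row does not reach is not made up. A row lasts 1/12 s, in which the tool goes at most 41.7 mm and 7.16 degrees, less where a joint would pass 70% of its speed; a pose out of reach is approached as far as the arm can. A call is refused whole if a number of a shift passes 4.17 or a number of a turn 0.125, either way. A call with a gripper value outside its range is refused whole. "hand" is the finger opening in cm, from 0 to 9.12, set as the call begins (left out, the last holds). The fingers move at their own pace and stop on an object; "newtons" is the grip in N (left out, the last holds). Time passes only in rows, so rows that do not move let the fingers close. It gives the time, the measured TCP pose, the force, the opening and the grip force at its end, in the units of the state.
- sensors.state(): the state, without advancing time (a new reading comes with each control period).
- viewer.grab_frame(name): name is "scene" or "top" or "wrist"; returns a dict with "img" (420x560x3 uint8, red, green, blue), "fx", "fy", "cx", "cy" (pixels), "k1" (the pictures are not rectified: a ray, as slopes to the right and down, at radius r is drawn at 1 + k1 r^2 times it, then the intrinsics apply), "position" and "attitude" of the camera in the world. Camera axes: x right, y down, z forward; pixel columns grow to the right and rows downward; lengths in mm; the calibration is good to about 2 mm. A picture is of the moment at which its call begins. There is no depth.
- env.job_done(): hands the job in; it is judged then, once.
Trained networks look in a picture, given as the dict that the camera call returned (one of the last four; its "shot" number tells which), for a name from the list of things; names that differ only in an ending like _2 or _b are one class to them, and where a whole thing is asked for, a point or a joint stands for the part that bears it (a point fixed in the world has none). Each returns a list of dicts, best first, with "score" (0 to 1); they miss things now and then, are a little off and sometimes report something else, mostly with a low value. They report only what shows in the picture. A call takes as long as a camera call.
- viewer.boxes_of(name, picture): "location" ([column, row] in pixels, amid what is visible of it).
- viewer.pinpoint(name, picture): "location" ([column, row] in pixels: a listed point, or the origin of a listed thing).
The state is a dict: "time_s": time; "qpos": joint angles; "qvel": joint speeds; "effort": joint torques, N m; "ee_pos": TCP position; "ee_rot": TCP orientation; "force": force on the tool from outside, world axes, zero at the start; "torque": the same for the moment, N m; "gripper_width": finger opening in mm; "gripper_force": force on a finger pad.
Only numpy, scipy, OpenCV 4.12 (cv2) and the standard library are available. Lean on these libraries where they do the work, as an engineer would, in place of code of your own. Each camera call takes 0.05 s, during which the arm holds its last target. There are 200 camera calls.

## Working session

There is one attempt and no reset: what is moved stays moved. The work goes in short steps, Python scripts to look and compute and a tool call to move; the robot and the scene stay as the last step left them, time stands still between calls to the robot, and variables do not carry over. Pictures are saved under pics/ and viewed, at most 10 in all, crops included, and the job is handed in when it is done.

Besides the shell and the picture viewer there is one more tool, called after ">>>" as a command line: name --argument value ..., lists and objects as JSON in quotes. step_arm: Moves the arm, as the interface text tells. Its arguments: {"type":"object","properties":{"plan":{"type":"array","items":{"type":"number"}},"hand":{"type":"number"},"newtons":{"type":"number"}},"required":["plan"]}

```bash
mkdir -p pics; cat > h.py <<'E'
import numpy as np, cv2, json
from scipy.spatial.transform import Rotation as R
from workcell import sensors, viewer, env
def rot(a): return R.from_euler('xyz',a,degrees=True).as_matrix()
def ray(p,uv):
    xd=np.array([(uv[0]-p['cx'])/p['fx'],(uv[1]-p['cy'])/p['fy']]); x=xd.copy()
    for _ in range(30): x=xd/(1+p['k1']*(x@x))
    d=att(p)@np.array([x[0],x[1],1]); return np.array(p['position'],float),d/np.linalg.norm(d)
def att(p):
    a=np.array(p['attitude'],float)
    return a if a.shape==(3,3) else (rot(a) if a.size==3 else R.from_quat(a).as_matrix())
def proj(p,X):
    c=att(p).T@(np.array(X,float)-np.array(p['position'])); x=c[:2]/c[2]; x=x*(1+p['k1']*(x@x))
    return np.array([p['fx']*x[0]+p['cx'],p['fy']*x[1]+p['cy']])
def onz(p,uv,z):
    o,d=ray(p,uv); return o+d*(z-o[2])/d[2]
def tri(obs):
    A=np.zeros((3,3));b=np.zeros(3)
    for p,uv in obs:
        o,d=ray(p,uv);M=np.eye(3)-np.outer(d,d);A+=M;b+=M@o
    X=np.linalg.solve(A,b); return X,[round(float(np.linalg.norm(proj(p,X)-uv)),1) for p,uv in obs]
def save(p,n): cv2.imwrite(f'pics/{n}.png',p['img'][:,:,::-1])
E
python3 - <<'E'
from h import *
np.set_printoptions(precision=1,suppress=True)
P={n:viewer.grab_frame(n) for n in('scene','top','wrist')}
for n,p in P.items(): print(n,p['position'],p['attitude'],p['fx'],p['k1'],p['shot']); save(p,n+'0')
print(sensors.state())
for t in ['rack','basket_mid','basket_grip','hook_mid','rest_seat','hook_seat','mug','glaze_jar','tall_jar','pot','bowl','cup','brush']:
    print(t)
    ob=[]
    for n,p in P.items():
        r=viewer.pinpoint(t,p)[:2]
        print('  ',n,[(np.round(q['location']).tolist(),round(q['score'],2)) for q in r])
        if r and r[0]['score']>.4: ob.append((p,np.array(r[0]['location'])))
    if len(ob)>1: print('   tri',*tri(ob))
E
```

```text
scene [1192.9  655.6 1378.4] [-142.9    0.5  133.8] 446.6053335727079 -0.11008500983561535 1
top [ 424.4  -13.2 1313.9] [-173.9    0.6  -88.6] 422.6976505828775 0.002489458015514009 2
wrist [ 287.4 -502.3  383.8] [165.4   0.1 -67.4] 319.93756637808787 -0.05265812430554744 3
{'time_s': 0.15, 'qpos': array([-68.5,  18.3,  89.7,   0. ,  72. ,  -1.1]), 'qvel': array([-0. , -0.2, -0.2,  0.1, -0. ,  0. ]), 'effort': array([ -0. , -41.3, -23.2,   0.1,   0. ,  -0. ]), 'ee_pos': array([ 221. , -530.4,  227.3]), 'ee_rot': array([-179.9,   -0. ,   22.6]), 'force': array([ 0.4, -0.1, -0.1]), 'torque': array([0., 0., 0.]), 'gripper_force': 0.0, 'gripper_width': 90.86414665005594}
rack
   scene [([237.0, 274.0], 0.82), ([275.0, 182.0], 0.29)]
   top []
   wrist []
basket_mid
   scene [([242.0, 265.0], 0.82), ([400.0, 262.0], 0.24)]
   top [([293.0, 161.0], 0.72)]
   wrist []
   tri [725.3 -22.3  46.4] [1.7, 2.0]
basket_grip
   scene [([237.0, 250.0], 0.72)]
   top [([291.0, 161.0], 0.98)]
   wrist []
   tri [716.7 -25.6 122.1] [1.8, 2.1]
hook_mid
   scene [([334.0, 299.0], 0.85)]
   top [([174.0, 
[... 546 characters left out ...]
.0], 0.56)]
   top [([359.0, 287.0], 0.66), ([456.0, 264.0], 0.44)]
   wrist []
   tri [ 354.1 -232.2   30.2] [0.1, 0.2]
tall_jar
   scene [([212.0, 158.0], 0.93)]
   top [([451.0, 265.0], 0.86)]
   wrist [([346.0, 19.0], 0.69)]
   tri [ 429.  -522.4    1.7] [1.2, 1.6, 1.1]
pot
   scene [([416.0, 318.0], 0.95)]
   top []
   wrist []
bowl
   scene [([219.0, 224.0], 0.91)]
   top [([334.0, 158.0], 0.89)]
   wrist []
   tri [ 709.2 -134.9  161.3] [1.3, 1.6]
cup
   scene [([257.0, 262.0], 0.95)]
   top [([258.0, 149.0], 0.81)]
   wrist []
   tri [728.1  74.7 175.6] [0.8, 0.9]
brush
   scene [([402.0, 264.0], 0.83)]
   top [([160.0, 297.0], 0.94)]
   wrist []
   tri [305.1 375.1  -3.2] [0.6, 0.8]
```

View pics/top0.png

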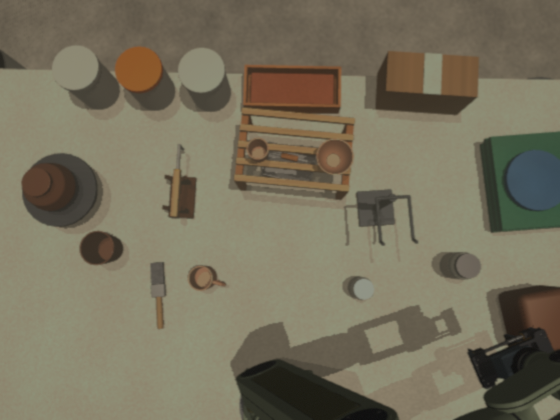

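View pics/scene0.png

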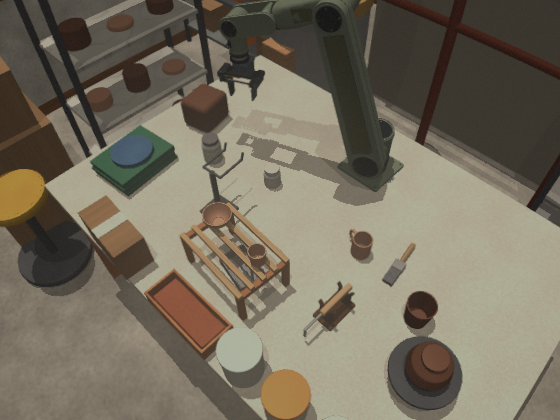

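Top view: hook in its rest around (177,185), pointing image-up (+x). The rack and basket are at (293,160) and the stand's prongs at (380..415,197..243), opening image-down (-x). The scene view confirms the layout. I'll move towards the hook at a safe height, then turn the tool.

>>> step_arm --plan '[2.89,-2.61,-0.42,0,0,0,2.89,-2.61,-0.42,0,0,0,2.89,-2.61,-0.42,0,0,0,2.89,-2.61,-0.42,0,0,0,2.89,-2.61,-0.42,0,0,0]'

```text
time_s: 2.52
ee_pos: [304.7, -353.1, 249.2]
ee_rot: [180.0, -0.0, 22.6]
force: [0.6, -0.5, -0.4]
gripper_width: 91.0
gripper_force: 0.0
```

>>> step_arm --plan '[2.89,-2.61,-0.42,0,0,0,2.89,-2.61,-0.42,0,0,0,2.89,-2.61,-0.42,0,0,0,2.89,-2.61,-0.42,0,0,0,2.89,-2.61,-0.42,0,0,0]'

```text
time_s: 2.93
ee_pos: [387.9, -176.9, 270.5]
ee_rot: [180.0, -0.0, 22.6]
force: [0.9, -0.4, -0.3]
gripper_width: 91.2
gripper_force: 0.0
```

>>> step_arm --plan '[2.89,-2.61,-0.42,0,0,0,2.89,-2.61,-0.42,0,0,0,2.89,-2.61,-0.42,0,0,0,2.89,-2.61,-0.42,0,0,0,2.89,-2.61,-0.42,0,0,0]'

```text
time_s: 3.35
ee_pos: [471.1, -0.7, 291.4]
ee_rot: [180.0, -0.0, 22.6]
force: [0.8, -0.8, -1.0]
gripper_width: 90.9
gripper_force: 0.0
```

>>> step_arm --plan '[2.89,-2.61,-0.42,0,0,0,2.89,-2.61,-0.42,0,0,0,2.89,-2.61,-0.42,0,0,0,2.89,-2.61,-0.42,0,0,0,2.89,-2.61,-0.42,0,0,0]'

```text
time_s: 3.77
ee_pos: [554.3, 175.4, 312.2]
ee_rot: [180.0, -0.0, 22.6]
force: [0.5, -0.3, -1.1]
gripper_width: 91.4
gripper_force: 0.0
```

>>> step_arm --plan '[2.89,-2.61,-0.42,0,0,0,2.89,-2.61,-0.42,0,0,0,2.89,-2.61,-0.42,0,0,0,2.89,-2.61,-0.42,0,0,0]'

```text
time_s: 4.1
ee_pos: [620.9, 316.1, 328.9]
ee_rot: [180.0, -0.0, 22.6]
force: [1.0, -0.2, -0.3]
gripper_width: 91.0
gripper_force: 0.0
```

```bash
python3 -c "
from h import *
s=sensors.state();print(s['time_s'],s['ee_pos'],s['ee_rot'],s['qpos'])"
```

```text
4.1 [620.86448737 316.10112565 328.85920008] [ 1.79988381e+02 -2.75959512e-03  2.26384098e+01] [ 2.60416817e+01  2.81278509e+01  6.00168074e+01 -1.17685095e-02
  9.18532767e+01  9.34028914e+01]
```

>>> step_arm --plan '[0,0,0,0,0,-0.1249,0,0,0,0,0,-0.1249,0,0,0,0,0,-0.1249,0,0,0,0,0,-0.1249,0,0,0,0,0,-0.1249]'

```text
time_s: 4.52
ee_pos: [620.5, 314.4, 328.4]
ee_rot: [-180.0, 0.0, 58.8]
force: [0.2, 0.6, 0.2]
gripper_width: 91.3
gripper_force: 0.0
```

>>> step_arm --plan '[0,0,0,0,0,-0.1249,0,0,0,0,0,-0.1249,0,0,0,0,0,-0.1249,0,0,0,0,0,-0.1249,0,0,0,0,0,-0.1249]'

```text
time_s: 4.93
ee_pos: [620.5, 314.2, 328.6]
ee_rot: [-180.0, 0.0, 94.5]
force: [-0.2, 0.2, -0.4]
gripper_width: 91.2
gripper_force: 0.0
```

>>> step_arm --plan '[0,0,0,0,0,-0.1249,0,0,0,0,0,-0.1249,0,0,0,0,0,-0.1249,0,0,0,0,0,-0.1249,0,0,0,0,0,-0.1249]'

```text
time_s: 5.35
ee_pos: [620.5, 314.2, 328.5]
ee_rot: [-180.0, -0.0, 130.3]
force: [0.1, 0.1, -0.1]
gripper_width: 91.2
gripper_force: 0.0
```

>>> step_arm --plan '[0,0,0,0,0,-0.1249,0,0,0,0,0,-0.1249,0,0,0,0,0,-0.1249,0,0,0,0,0,-0.1249,0,0,0,0,0,-0.1249]'

```text
time_s: 5.77
ee_pos: [620.5, 314.2, 328.6]
ee_rot: [-180.0, -0.0, 166.1]
force: [0.6, -0.4, -0.4]
gripper_width: 91.2
gripper_force: 0.0
```

>>> step_arm --plan '[0,0,0,0,0,-0.1249,0,0,0,0,0,-0.1236]' --hand 6

```text
time_s: 5.93
ee_pos: [620.5, 314.2, 328.6]
ee_rot: [-180.0, -0.0, -179.7]
force: [0.1, 0.1, -0.1]
gripper_width: 80.7
gripper_force: 0.0
```

```bash
cat > look.py <<'E'
import sys,pickle
from h import *
np.set_printoptions(precision=1,suppress=True)
cams=sys.argv[1].split(','); names=sys.argv[3].split(','); tag=sys.argv[2]
s=sensors.state(); print(round(s['time_s'],2),s['ee_pos'],s['ee_rot'],s['qpos'])
out={}
for c in cams:
    p=viewer.grab_frame(c); save(p,c+tag); pk={k:p[k] for k in p if k!='img'}
    for t in names:
        for q in viewer.pinpoint(t,p)[:1]:
            print(c,t,np.array(q['location']),round(q['score'],2)); out.setdefault(t,[]).append((pk,np.array(q['location'])))
    out.setdefault('_cam',{})[c]=pk
try: H=pickle.load(open('obs.pkl','rb'))
except Exception: H={}
H[tag]=out; pickle.dump(H,open('obs.pkl','wb'))
E
python3 look.py wrist a hook_mid,rest_seat
```

```text
5.93 [620.5 314.2 328.6] [-180.    -0.  -179.7] [ 25.9  28.   60.3  -0.   91.8 -64.4]
wrist hook_mid [278.6 195.3] 0.61
wrist rest_seat [278.  185.9] 0.71
```

View pics/wrista.png

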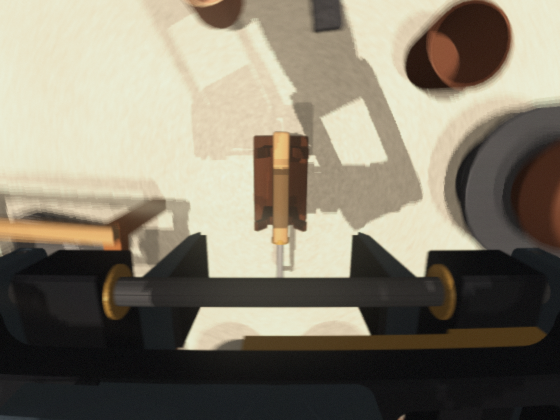

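Wrist view: the hook handle runs from (281,131) at the rear to (281,243) at the front. The shaft continues to (283,270). The rest forks lie at (280,140..225). I'll take a second, lower view from the side.

>>> step_arm --plan '[0.7,1.4,2.9,0,0,0,0.7,1.4,2.9,0,0,0,0.7,1.4,2.9,0,0,0,0,0,0,0,0,0]'

```text
time_s: 6.42
ee_pos: [595.5, 357.0, 234.7]
ee_rot: [-179.7, -0.7, 180.0]
force: [-0.0, -0.7, -1.1]
gripper_width: 60.2
gripper_force: 0.0
```

```bash
python3 look.py wrist b hook_mid,rest_seat; python3 - <<'E'
from h import *; import pickle
H=pickle.load(open('obs.pkl','rb'))
for t in('hook_mid','rest_seat'):
    print(t,*tri(H['a'].get(t,[])+H['b'].get(t,[])))
p=H['a']['_cam']['wrist']; 
for uv,z in(((281,131),96),((281,243),96),((283,270),89)): print(uv,onz(p,uv,z))
im=cv2.imread('pics/wristb.png'); cv2.imwrite('pics/cb.png',cv2.resize(im,(784,588),interpolation=cv2.INTER_CUBIC))
E
```

```text
6.42 [595.5 357.  234.7] [-179.7   -0.7  180. ] [ 30.   29.6  70.6   0.1  80.5 -60. ]
wrist hook_mid [240.2 239.1] 0.73
wrist rest_seat [239.1 229. ] 0.57
hook_mid [630.53715435 315.56389115  72.05546641] [0.9, 1.1]
rest_seat [617.68831646 315.07231221  76.8422809 ] [1.3, 1.6]
(281, 131) [547.90614756 317.20567025  96.        ]
(281, 243) [687.40309402 318.13718849  96.        ]
(283, 270) [728.1797012  321.14276722  89.        ]
```

View pics/cb.png

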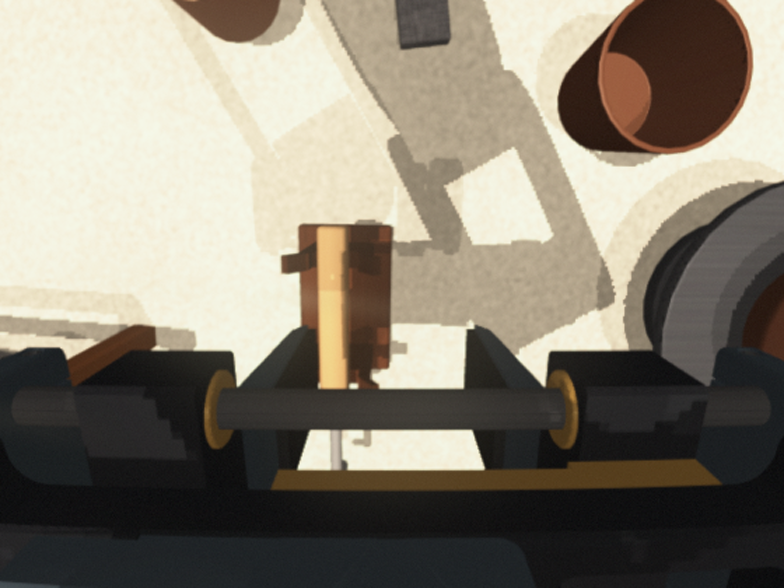

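Second wrist view (pixels scaled 1.4): the handle's rear top edge is at (333,226) and its front end, half hidden, at about (333,388). The rear fork spans (285..375,262).

```bash
python3 - <<'E'
from h import *; import pickle
np.set_printoptions(precision=1,suppress=True)
H=pickle.load(open('obs.pkl','rb'))
a=H['a']['_cam']['wrist'];b=H['b']['_cam']['wrist']
A=np.array
r=tri([(a,A([281.,131])),(b,A([237.9,161.4]))]); f=tri([(a,A([281.,243])),(b,A([238.5,277.5]))])
print('rear',*r,'front',*f, np.linalg.norm(r[0]-f[0]))
for z in(90,96): print(onz(b,(237.9,161.4),z),onz(b,(238.5,277.5),z),onz(b,(240.5,330),z-7))
# detector: mean of both views of mid on z=85
for k in 'ab':
  for t in('hook_mid','rest_seat'): 
    if t in H[k]: print(k,t,onz(*H[k][t][0],85))
T=viewer.grab_frame('top'); S=viewer.grab_frame('scene')
for p,n in((T,'t'),(S,'s')):
  print(n,[onz(p,viewer.pinpoint(t,p)[0]['location'],85) for t in('hook_mid','rest_seat')])
  print([proj(p,(548+75,317,85)),proj(p,(548+215,318.5,85))])
print(sensors.state()['ee_pos'],sensors.state()['ee_rot'])
E
```

```text
rear [548.7 317.8  85.3] [0.8, 1.1] front [699.6 313.2  38.2] [6.5, 7.9] 158.1005122702094
[549.2 318.9  90. ] [666.9 315.6  90. ] [733.2 314.6  83. ]
[548.8 319.7  96. ] [664.1 316.5  96. ] [729.2 315.5  89. ]
a hook_mid [627.2 314.8  85. ]
a rest_seat [615.1 313.9  85. ]
b hook_mid [627.2 318.1  85. ]
b rest_seat [616.5 317.3  85. ]
t [array([631.6, 317.4,  85. ]), array([601.8, 303.1,  85. ])]
[array([176. , 190.9]), array([177.9, 144.6])]
s [array([625.2, 310.2,  85. ]), array([617.4, 315.4,  85. ])]
[array([334.8, 300.9]), array([305.7, 331.1])]
[600.2 355.9 243.2] [179.9   0.1 179.9]
```

>>> step_arm --plan '[-1.15,-1.9,0,0,0,0,-1.15,-1.9,1.3,0,0,0,0,0,3,0,0,0,0,0,3,0,0,0,0,0,3,0,0,0]'

```text
time_s: 7.28
ee_pos: [623.3, 317.5, 138.8]
ee_rot: [179.9, 0.1, 179.9]
force: [0.3, 0.6, 0.2]
gripper_width: 60.0
gripper_force: 0.0
```

>>> step_arm --plan '[0,0,3,0,0,0,0,0,2,0,0,0,0,0,1,0,0,0,0,0,0,0,0,0,0,0,0,0,0,0]'

```text
time_s: 7.7
ee_pos: [623.2, 318.3, 79.5]
ee_rot: [180.0, 0.1, 180.0]
force: [-0.4, 0.1, 0.4]
gripper_width: 60.0
gripper_force: 0.0
```

>>> step_arm --plan '[0,0,0,0,0,0,0,0,0,0,0,0,0,0,0,0,0,0,0,0,0,0,0,0,0,0,0,0,0,0]' --hand 1 --newtons 30

```text
time_s: 8.12
ee_pos: [622.7, 318.3, 79.5]
ee_rot: [180.0, 0.1, 180.0]
force: [-0.2, -0.6, 0.4]
gripper_width: 30.0
gripper_force: 0.0
```

>>> step_arm --plan '[0,0,0,0,0,0,0,0,0,0,0,0]'

```text
time_s: 8.28
ee_pos: [622.6, 317.9, 79.1]
ee_rot: [-180.0, 0.0, 180.0]
force: [-1.6, -0.9, 1.6]
gripper_width: 20.0
gripper_force: 30.0
```

>>> step_arm --plan '[0,0,-1,0,0,0,0,0,-2.5,0,0,0,0,0,-3.5,0,0,0,0,0,-3.5,0,0,0,0,0,-3.5,0,0,0]'

```text
time_s: 8.7
ee_pos: [622.0, 318.2, 220.3]
ee_rot: [-180.0, -0.1, 180.0]
force: [0.8, 0.3, -1.5]
gripper_width: 19.8
gripper_force: 30.0
```

```bash
python3 - <<'E'
from h import *
im=cv2.imread('pics/top0.png')[95:250,225:425]; im=cv2.convertScaleAbs(im,alpha=1.5,beta=15)
cv2.imwrite('pics/ct.png',cv2.resize(im,None,fx=3.8,fy=3.8,interpolation=cv2.INTER_CUBIC))
E
```

```text
(no output)
```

View pics/ct.png

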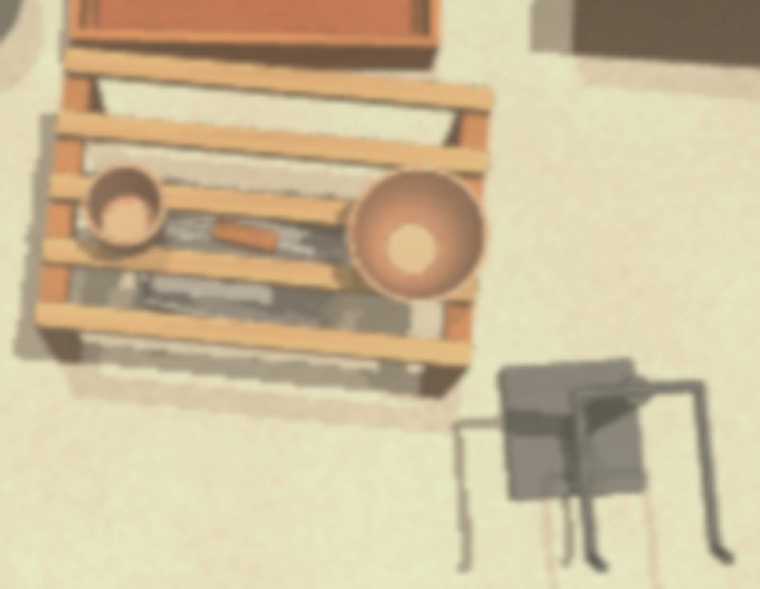

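Crop (scale 3.8): rack top corners are (37,326), (470,364), (70,48) and (492,90). The basket grip is centred at (246,235), tilted a little more than the slats. The stand's prongs run (578,390)→(590,550) and (700,385)→(715,545).

```bash
python3 - <<'E'
from h import *
np.set_printoptions(precision=1,suppress=True)
p=viewer.grab_frame('top')
c=lambda u,v:(u/3.8+225-.4,v/3.8+95-.4)
C=[onz(p,c(*q),165) for q in((37,326),(470,364),(492,90),(70,48))]
print('rack',C,'c',np.mean(C,0),'yaw',np.degrees(np.arctan2(*(C[0]-C[1])[:2]))*-1)
for q in((246,235),(213,228),(279,241)): print('grip',onz(p,c(*q),130))
for q in((578,390),(590,550),(700,385),(715,545)): print('prong',onz(p,c(*q),224))
for q in((602,568),(728,560)): print('end',onz(p,c(*q),250))
for q in((150,285),(270,295),(410,310),(380,325),(145,300)): print('front?',onz(p,c(*q),45))
s=sensors.state();print(s['ee_pos'],s['ee_rot'])
E
```

```text
rack [array([643.1, 135.5, 165. ]), array([ 622.4, -178.8,  165. ]), array([ 827. , -193.3,  165. ]), array([852.4, 118.7, 165. ])] c [736.2 -29.5 165. ] yaw -3.7717399019121225
grip [722.8 -14.8 130. ]
grip [727.7  10.1 130. ]
grip [718.8 -39.8 130. ]
prong [ 595.9 -244.2  224. ]
prong [ 486.7 -252.4  224. ]
prong [ 601.3 -327.4  224. ]
prong [ 492.1 -336.7  224. ]
end [ 473.5 -254.6  250. ]
end [ 480.8 -337.4  250. ]
front? [701.5  61.3  45. ]
front? [695.5 -35.4  45. ]
front? [ 685.8 -147.8   45. ]
front? [ 673.1 -123.9   45. ]
front? [689.2  64.9  45. ]
[625.2 319.8 229.5] [179.6   0.7 180. ]
```

>>> step_arm --plan '[3.88,-1,0,0,0,0,3.88,-1,0,0,0,0,3.88,-1,0,0,0,0,3.88,-1,0,0,0,0,0,-3.6,0,0,0,0]'

```text
time_s: 9.17
ee_pos: [460.3, 244.6, 218.8]
ee_rot: [179.9, -0.3, -179.7]
force: [0.2, -0.7, -1.9]
gripper_width: 20.1
gripper_force: 30.0
```

>>> step_arm --plan '[0,-3.6,0,0,0,0,0,-3.6,0,0,0,0,0,-3.6,0,0,0,0,0,-3.6,0,0,0,0,0,-3.6,0,0,0,0]'

```text
time_s: 9.58
ee_pos: [466.7, 60.9, 219.2]
ee_rot: [180.0, 0.0, -180.0]
force: [-0.7, -0.9, -2.4]
gripper_width: 19.9
gripper_force: 30.0
```

>>> step_arm --plan '[0,-3.6,0,0,0,0,0,-3.6,0,0,0,0,0,0,0,0,0,0,0,0,0,0,0,0]'

```text
time_s: 9.92
ee_pos: [467.0, -11.1, 219.0]
ee_rot: [180.0, 0.0, 179.8]
force: [1.0, 0.2, -1.4]
gripper_width: 19.7
gripper_force: 30.0
```

```bash
python3 look.py top,scene,wrist d hook_mid,basket_grip,basket_mid; python3 - <<'E'
from h import *; import pickle
np.set_printoptions(precision=1,suppress=True)
H=pickle.load(open('obs.pkl','rb'))['d']
for t in('hook_mid','basket_grip','basket_mid'):
    print(t,[onz(p,u,dict(hook_mid=sensors.state()['ee_pos'][2]+5,basket_grip=125,basket_mid=65)[t]) for p,u in H[t]])
im=cv2.imread('pics/scened.png')[170:350,130:370]; im=cv2.convertScaleAbs(im,alpha=1.5,beta=15)
cv2.imwrite('pics/cd.png',cv2.resize(im,None,fx=3.3,fy=3.3,interpolation=cv2.INTER_CUBIC))
E
```

```text
9.92 [467.  -11.1 219. ] [180.    0.  179.8] [ -2.8   8.9 103.8   0.   67.3 -92.6]
top hook_mid [159.8 293.9] 0.52
top basket_grip [292.6 158.3] 0.56
top basket_mid [291.  163.4] 0.64
scene hook_mid [399.1 263. ] 0.65
scene basket_grip [237.9 252.5] 0.9
scene basket_mid [239.  262.3] 0.63
wrist hook_mid [276.3 275.3] 0.7
wrist basket_grip [74.5 93.7] 0.49
hook_mid [array([333.9, 307.4, 223.7]), array([453.5, 414.5, 223.7]), array([467.8,  -9.3, 223.7])]
basket_grip [array([718.9, -24.3, 125. ]), array([726.1, -21.5, 125. ]), array([ 366.5, -162.6,  125. ])]
basket_mid [array([718. , -20.4,  65. ]), array([728.4, -21.6,  65. ])]
```

View pics/cd.png

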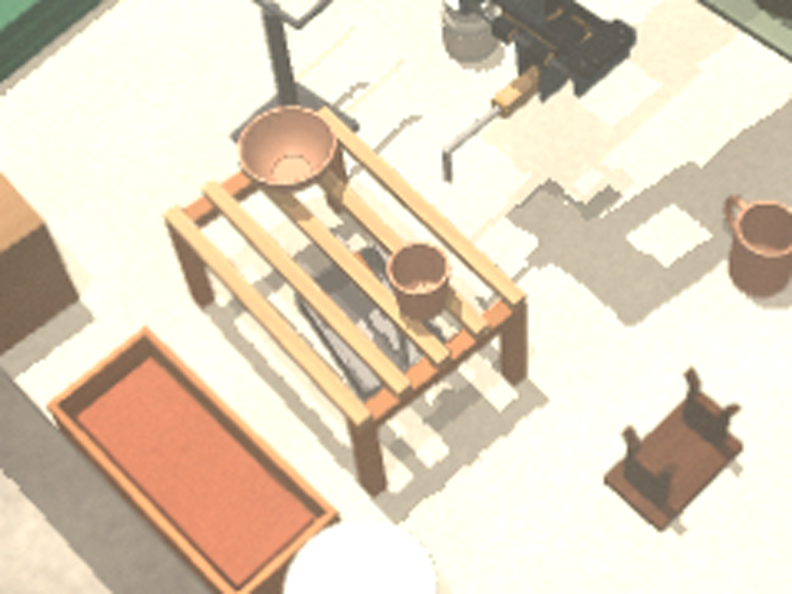

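>>> step_arm --plan '[0,-0.3,3,0,0,0,0,-0.3,3,0,0,0,0,0,3,0,0,0,0,0,2.9,0,0,0,0,0,0,0,0,0]'

```text
time_s: 10.93
ee_pos: [463.2, -15.5, 95.3]
ee_rot: [180.0, -0.6, 180.0]
force: [-2.0, 0.4, -1.3]
gripper_width: 19.7
gripper_force: 30.0
```

>>> step_arm --plan '[-2,0,0,0,0,0,-2.3,0,0,0,0,0,-2.3,0,0,0,0,0,-2.3,0,0,0,0,0,0,0,0,0,0,0]'

```text
time_s: 11.35
ee_pos: [562.2, -15.9, 101.8]
ee_rot: [-180.0, 0.5, 180.0]
force: [0.6, 0.8, -0.8]
gripper_width: 19.9
gripper_force: 30.0
```

>>> step_arm --plan '[0,0,1.4,0,0,0,0,0,1.5,0,0,0,0,0,1.4,0,0,0,0,0,0,0,0,0]'

```text
time_s: 11.68
ee_pos: [554.7, -15.7, 55.6]
ee_rot: [180.0, -0.2, 180.0]
force: [-0.7, -0.6, -1.3]
gripper_width: 20.3
gripper_force: 30.0
```

```bash
python3 look.py scene e basket_grip; python3 - <<'E'
from h import *
im=cv2.imread('pics/scenee.png')[190:310,170:320]; im=cv2.convertScaleAbs(im,alpha=1.5,beta=15)
cv2.imwrite('pics/ce.png',cv2.resize(im,None,fx=4.9,fy=4.9,interpolation=cv2.INTER_CUBIC))
E
```

```text
11.68 [554.7 -15.7  55.6] [180.   -0.2 180. ] [ -2.8  26.1 105.3  -0.   48.8 -92.8]
scene basket_grip [236.9 250.4] 0.82
```

View pics/ce.png

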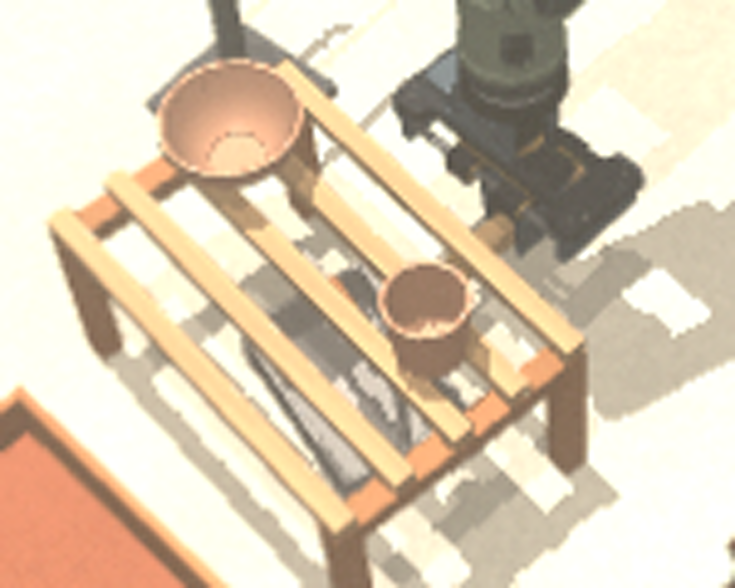

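Hook engaged behind the front wall (tip hidden under the front slats), no contact force yet. Pulling gently.

>>> step_arm --plan '[0.6,0,0,0,0,0,0.8,0,0,0,0,0,0.8,0,0,0,0,0,0.8,0,0,0,0,0,0.8,0,0,0,0,0]'

```text
time_s: 12.2
ee_pos: [518.5, -15.9, 57.6]
ee_rot: [-180.0, 0.2, 180.0]
force: [2.7, -0.3, 0.2]
gripper_width: 19.8
gripper_force: 30.0
```

>>> step_arm --plan '[0.8,0,0,0,0,0,0.8,0,0,0,0,0,0.8,0,0,0,0,0,0.8,0,0,0,0,0,0.8,0,0,0,0,0]'

```text
time_s: 12.62
ee_pos: [478.5, -15.8, 57.2]
ee_rot: [-180.0, 0.1, 180.0]
force: [4.1, -0.0, 1.3]
gripper_width: 19.7
gripper_force: 30.0
```

```bash
python3 look.py top,scene f basket_grip,basket_mid; python3 - <<'E'
from h import *; import pickle
np.set_printoptions(precision=1,suppress=True)
H=pickle.load(open('obs.pkl','rb'))['f']
for t in('basket_grip','basket_mid'):
    print(t,[onz(p,u,dict(basket_grip=125,basket_mid=65)[t]) for p,u in H.get(t,[])])
E
```

```text
12.62 [478.5 -15.8  57.2] [-180.     0.1  180. ] [ -3.3  20.3 115.5  -0.   44.  -93.2]
top basket_grip [292.3 179.2] 0.57
top basket_mid [294.3 181.8] 0.72
scene basket_grip [252.7 240.3] 0.76
scene basket_mid [256.2 251. ] 0.58
basket_grip [array([658. , -24.8, 125. ]), array([658. , -21.1, 125. ])]
basket_mid [array([662. , -31.6,  65. ]), array([655.3, -11.9,  65. ])]
```

>>> step_arm --plan '[0.9,0,0,0,0,0,0.9,0,0,0,0,0,0.9,0,0,0,0,0,0.9,0,0,0,0,0,0.9,0,0,0,0,0]'

```text
time_s: 13.33
ee_pos: [431.8, -15.7, 56.7]
ee_rot: [-180.0, -0.0, 180.0]
force: [2.2, -0.3, -1.7]
gripper_width: 19.8
gripper_force: 30.0
```

>>> step_arm --plan '[0.9,0,0,0,0,0,0.9,0,0,0,0,0,0.9,0,0,0,0,0,0.9,0,0,0,0,0,0.9,0,0,0,0,0]'

```text
time_s: 13.75
ee_pos: [387.2, -15.7, 56.7]
ee_rot: [-180.0, -0.0, 180.0]
force: [1.1, 0.1, -3.2]
gripper_width: 19.5
gripper_force: 30.0
```

>>> step_arm --plan '[0.9,0,0,0,0,0,0.9,0,0,0,0,0,0.9,0,0,0,0,0,0.9,0,0,0,0,0,0.6,0,0,0,0,0]'

```text
time_s: 14.17
ee_pos: [345.0, -15.7, 56.8]
ee_rot: [-180.0, -0.0, 180.0]
force: [2.1, 0.0, -2.0]
gripper_width: 19.8
gripper_force: 30.0
```

```bash
python3 look.py top,scene g basket_grip,basket_mid; python3 - <<'E'
from h import *; import pickle
np.set_printoptions(precision=1,suppress=True)
H=pickle.load(open('obs.pkl','rb'))['g']
for t in('basket_grip','basket_mid'):
    print(t,[onz(p,u,dict(basket_grip=125,basket_mid=65)[t]) for p,u in H.get(t,[])])
im=cv2.imread('pics/topg.png')[140:300,230:430]; im=cv2.convertScaleAbs(im,alpha=1.5,beta=15)
cv2.imwrite('pics/cg.png',cv2.resize(im,None,fx=3.7,fy=3.7,interpolation=cv2.INTER_CUBIC))
E
```

```text
14.17 [345.  -15.7  56.8] [-180.   -0.  180.] [ -4.5  10.5 131.4  -0.   38.1 -94.5]
top basket_grip [288.6 223.8] 0.63
top basket_mid [289.3 227.2] 0.86
scene basket_grip [276.9 217.8] 0.57
scene basket_mid [279.3 230.5] 0.58
basket_grip [array([530. , -17.2, 125. ]), array([532.9, -28.4, 125. ])]
basket_mid [array([525.2, -19.7,  65. ]), array([536.5, -14.6,  65. ])]
```

View pics/cg.png

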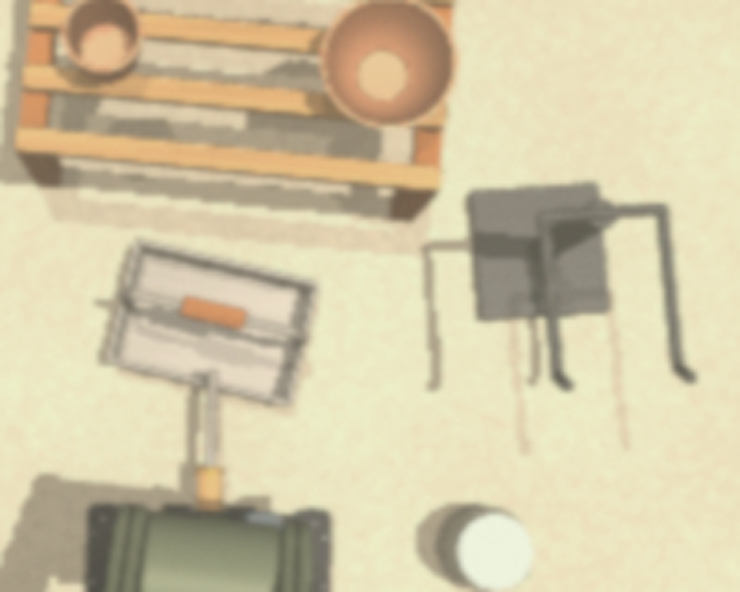

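The basket stands clear in front of the rack, its grip at crop (213,312), turned about -12°. Unhooking and carrying the hook back to its rest.

>>> step_arm --plan '[-0.7,0,0,0,0,0,0,0,-1,0,0,0,0,0,-3,0,0,0,0,0,-4,0,0,0,0,0,-4,0,0,0]'

```text
time_s: 14.88
ee_pos: [352.9, -15.7, 177.8]
ee_rot: [180.0, -0.1, 180.0]
force: [1.3, 0.4, -1.1]
gripper_width: 19.7
gripper_force: 30.0
```

>>> step_arm --plan '[0,0,-4,0,0,0,-1.1,3.7,-0.5,0,0,0,-1.1,3.7,0,0,0,0,-1.1,3.7,0,0,0,0,-1.1,3.7,0,0,0,0]'

```text
time_s: 15.3
ee_pos: [398.1, 134.0, 222.2]
ee_rot: [180.0, 0.1, 179.9]
force: [1.8, -0.5, -1.7]
gripper_width: 20.2
gripper_force: 30.0
```

>>> step_arm --plan '[-1.1,3.7,0,0,0,0,-1.1,3.7,0,0,0,0,-1.1,3.7,0,0,0,0,-1.1,3.7,0,0,0,0,-1.1,3.7,0,0,0,0]'

```text
time_s: 15.72
ee_pos: [452.8, 319.6, 221.2]
ee_rot: [-180.0, -0.0, -180.0]
force: [0.6, 0.2, -1.8]
gripper_width: 20.0
gripper_force: 30.0
```

>>> step_arm --plan '[-3.4,0,0,0,0,0,-3.4,0,0,0,0,0,-3.4,0,0,0,0,0,-3.4,0,0,0,0,0,-3.4,0,0,0,0,0]'

```text
time_s: 16.13
ee_pos: [624.0, 317.6, 220.7]
ee_rot: [-180.0, -0.1, -180.0]
force: [0.6, 1.1, -0.7]
gripper_width: 19.8
gripper_force: 30.0
```

>>> step_arm --plan '[0,0,0,0,0,0,0,0,0,0,0,0,0,0,0,0,0,0]'

```text
time_s: 16.38
ee_pos: [621.9, 317.2, 220.6]
ee_rot: [-180.0, -0.1, 180.0]
force: [0.0, 0.6, -1.1]
gripper_width: 20.0
gripper_force: 30.0
```

```bash
python3 look.py top,wrist h hook_mid,rest_seat,basket_grip
```

```text
16.38 [621.9 317.2 220.6] [-180.    -0.1  180. ] [ 26.1  30.   71.9   0.   78.3 -63.9]
top rest_seat [177.6 194. ] 0.83
top basket_grip [292.2 224.4] 0.75
wrist hook_mid [277.9 275.9] 0.65
```

>>> step_arm --plan '[-0.07,0.08,2,0,0,0,0,0,3,0,0,0,0,0,3,0,0,0,0,0,2.5,0,0,0,0,0,1.5,0,0,0]'

```text
time_s: 17.2
ee_pos: [621.2, 317.3, 98.5]
ee_rot: [-179.9, -0.2, 180.0]
force: [-0.7, -0.4, -2.0]
gripper_width: 19.5
gripper_force: 30.0
```

>>> step_arm --plan '[0,0,1,0,0,0,0,0,0.6,0,0,0,0,0,0.4,0,0,0,0,0,0,0,0,0]'

```text
time_s: 17.53
ee_pos: [623.2, 318.1, 81.9]
ee_rot: [180.0, 0.0, 180.0]
force: [-0.1, -0.3, -0.6]
gripper_width: 19.9
gripper_force: 30.0
```

>>> step_arm --plan '[0,0,0.2,0,0,0,0,0,0.1,0,0,0,0,0,0,0,0,0]'

```text
time_s: 17.78
ee_pos: [623.3, 318.2, 79.4]
ee_rot: [180.0, 0.1, 180.0]
force: [0.2, -0.1, -1.5]
gripper_width: 19.9
gripper_force: 30.0
```

>>> step_arm --plan '[0,0,0,0,0,0,0,0,0,0,0,0,0,0,0,0,0,0,0,0,0,0,0,0,0,0,0,0,0,0]' --hand 6

```text
time_s: 18.2
ee_pos: [623.1, 318.0, 79.0]
ee_rot: [180.0, 0.0, 180.0]
force: [-0.1, 0.5, 0.4]
gripper_width: 50.3
gripper_force: 0.0
```

>>> step_arm --plan '[0,0,-1.5,0,0,0,0,0,-3,0,0,0,0,0,-4,0,0,0,0,0,-4,0,0,0,0,0,-4,0,0,0]'

```text
time_s: 18.62
ee_pos: [622.6, 317.9, 245.4]
ee_rot: [-180.0, -0.0, 180.0]
force: [0.5, 1.3, 0.6]
gripper_width: 60.3
gripper_force: 0.0
```

>>> step_arm --plan '[0,0,-4,0,0,0,0,0,-4,0,0,0,0,0,0,0,0,0]'

```text
time_s: 18.87
ee_pos: [625.2, 319.1, 334.2]
ee_rot: [179.6, 0.9, 180.0]
force: [-0.3, -0.6, 1.0]
gripper_width: 60.0
gripper_force: 0.0
```

```bash
python3 look.py wrist,scene i hook_mid,rest_seat; python3 - <<'E'
from h import *; import pickle
np.set_printoptions(precision=1,suppress=True)
H=pickle.load(open('obs.pkl','rb'))['i']
for t in('hook_mid','rest_seat'):
    print(t,[onz(p,u,85) for p,u in H.get(t,[])])
p=H['_cam']['wrist']
# compare: where the handle ends / fork should show, and light-wood pixel extent
print(proj(p,(548,318,96)),proj(p,(688,318,96)))
im=cv2.imread('pics/wristi.png'); hsv=cv2.cvtColor(im,cv2.COLOR_BGR2HSV)
s=cv2.imread('pics/scenei.png')[260:350,280:380]
w=im[100:280,190:370]
both=np.hstack([cv2.resize(w,(400,400),interpolation=cv2.INTER_CUBIC),cv2.resize(s,(400,400),interpolation=cv2.INTER_CUBIC)])
cv2.imwrite('pics/ci.png',cv2.convertScaleAbs(both,alpha=1.3,beta=10))
E
```

```text
18.87 [625.2 319.1 334.2] [179.6   0.9 180. ] [ 26.1  28.1  59.4  -0.   91.5 -63.9]
wrist hook_mid [273.8 187.3] 0.64
wrist rest_seat [272.4 177.1] 0.64
scene hook_mid [330.9 303.7] 0.71
scene rest_seat [338.3 297.9] 0.81
hook_mid [array([626.6, 315.4,  85. ]), array([639.1, 314.5,  85. ])]
rest_seat [array([613.4, 313.7,  85. ]), array([607.2, 318.5,  85. ])]
[275.6 123.7] [276.  235.5]
```

View pics/ci.png

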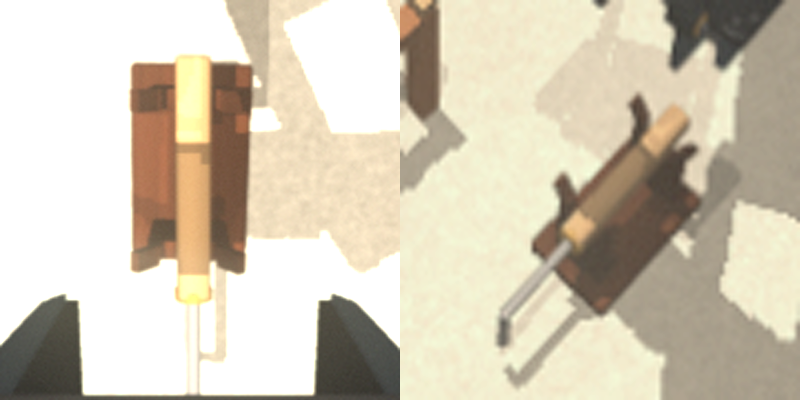

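The hook lies centred and level in both forks, bent end down (left: wrist crop, right: scene crop). Next, move over the basket and turn the jaws to its handle.

>>> step_arm --plan '[1.02,-3.76,0,0,0,0,1.02,-3.76,0,0,0,0,1.02,-3.76,0,0,0,0,1.02,-3.76,0,0,0,0,1.02,-3.76,0,0,0,0]'

```text
time_s: 19.58
ee_pos: [570.6, 128.4, 322.0]
ee_rot: [-179.9, -0.2, -180.0]
force: [-0.5, -0.3, 1.4]
gripper_width: 60.2
gripper_force: 0.0
```

>>> step_arm --plan '[1.02,-3.76,0,0,0,0,1.02,-3.76,0,0,0,0,1.02,-3.76,0,0,0,0,1.02,-3.76,0,0,0,0]'

```text
time_s: 19.92
ee_pos: [529.7, -21.9, 322.3]
ee_rot: [-180.0, -0.2, -180.0]
force: [0.2, 0.3, -0.9]
gripper_width: 60.2
gripper_force: 0.0
```

>>> step_arm --plan '[0,0,0,0,0,0.1187,0,0,0,0,0,0.1187,0,0,0,0,0,0.1187,0,0,0,0,0,0.1187,0,0,0,0,0,0.1187]'

```text
time_s: 20.33
ee_pos: [530.5, -20.6, 322.3]
ee_rot: [-179.9, -0.1, 145.6]
force: [-0.0, -0.7, -1.0]
gripper_width: 60.1
gripper_force: 0.0
```

>>> step_arm --plan '[0,0,0,0,0,0.1187,0,0,0,0,0,0.1187,0,0,0,0,0,0.1187,0,0,0,0,0,0.1187,0,0,0,0,0,0.1187]'

```text
time_s: 20.75
ee_pos: [530.5, -20.4, 322.2]
ee_rot: [-179.8, -0.1, 111.6]
force: [-0.2, -0.4, -0.3]
gripper_width: 60.1
gripper_force: 0.0
```

>>> step_arm --plan '[0,0,0,0,0,0.1187,0,0,0,0,0,0.1187,0,0,0,0,0,0.1187,0,0,0,0,0,0.1187,0,0,0,0,0,0.1187]'

```text
time_s: 21.17
ee_pos: [530.5, -20.3, 322.2]
ee_rot: [-179.8, 0.0, 77.6]
force: [1.3, 1.4, 0.4]
gripper_width: 59.8
gripper_force: 0.0
```

```bash
cat > grip.py <<'E'
# orange-brown grip block: min-area rectangle by colour near its expected place
from h import *
def grip(p,X,rad=45,dbg=False):
    im=p['img'].astype(int); u=proj(p,X); r,g,b=im[...,0],im[...,1],im[...,2]
    m=((r-b)>0.42*r)&((r-g)>0.22*r)&(r>60)
    yy,xx=np.mgrid[:m.shape[0],:m.shape[1]]; m&=np.hypot(xx-u[0],yy-u[1])<rad
    n,l,s,c=cv2.connectedComponentsWithStats(m.astype(np.uint8))
    if n<2: return None
    k=1+np.argmax(s[1:,4]); pts=np.argwhere(l==k)[:,::-1].astype(np.float32)
    return cv2.minAreaRect(pts),int(s[k,4])
def ends(rect):
    b=cv2.boxPoints(rect); e=[(np.linalg.norm(b[i]-b[(i+1)%4]),i) for i in range(4)]; i=min(e)[1]
    return (b[i]+b[(i+1)%4])/2,(b[(i+2)%4]+b[(i+3)%4])/2
E
python3 look.py wrist j basket_grip; python3 - <<'E'
from grip import *
np.set_printoptions(precision=1,suppress=True)
for c in('wrist',):
    p=viewer.grab_frame(c); r=grip(p,(531,-20,130),90); print(c,r)
    if r: print([onz(p,e,133) for e in ends(r[0])], onz(p,r[0][0],133))
    for q in viewer.pinpoint('basket_grip',p)[:2]: print(q, onz(p,q['location'],125))
E
```

```text
21.17 [530.5 -20.3 322.2] [-179.8    0.    77.6] [-3.4 11.8 85.2 -0.  83.2  8.9]
wrist basket_grip [272.7 196.6] 0.82
wrist (((275.5, 194.5), (43.0, 13.0), 90.0), 592)
[array([533.4,   9.9, 133. ]), array([523.2, -37.1, 133. ])] [528.4 -13.2 133. ]
{'location': [273.0, 195.9], 'score': 0.64} [524.9 -15.7 125. ]
```

>>> step_arm --plan '[-1.5,0,3,0,0,0,-1.5,0,3,0,0,0,-1,0,2,0,0,0,0,0,0,0,0,0,0,0,0,0,0,0]'

```text
time_s: 21.78
ee_pos: [522.3, -59.5, 243.1]
ee_rot: [-179.9, -0.0, 78.0]
force: [-0.8, 0.6, 0.5]
gripper_width: 60.1
gripper_force: 0.0
```

```bash
python3 - <<'E'
from grip import *; import pickle
np.set_printoptions(precision=1,suppress=True)
H=pickle.load(open('obs.pkl','rb'))['j']; a=H['_cam']['wrist']
p=viewer.grab_frame('wrist'); save(p,'wristk'); r=grip(p,(528,-14,130),90); s=sensors.state(); print(s['ee_pos'],s['ee_rot'],r)
print([onz(p,e,133) for e in ends(r[0])], onz(p,r[0][0],133))
q=viewer.pinpoint('basket_grip',p)[:1]; print(q)
print('blob',*tri([(a,np.array([275.5,194.5])),(p,np.array(r[0][0]))]))
if q: print('det',*tri([H['basket_grip'][0],(p,np.array(q[0]['location']))]),onz(p,q[0]['location'],125))
t=viewer.grab_frame('top'); pickle.dump({k:t[k] for k in t if k!='img'},open('t.pkl','wb'))
E
```

```text
[523.3 -59.3 244.5] [179.9  -0.   78. ] (((274.5, 165.5), (59.0, 17.0), 90.0), 1023)
[array([533.7,   9.5, 133. ]), array([523.4, -38. , 133. ])] [528.6 -13.8 133. ]
[{'location': [270.5, 170.2], 'score': 0.56}]
blob [528.2 -14.3 127.2] [0.2, 0.3]
det [523.2 -19.5 108.2] [0.1, 0.1] [524.2 -17.7 125. ]
```

>>> step_arm --plan '[2.27,-0.22,1,0,0,0,2.27,-0.22,1.5,0,0,0,0,0,3,0,0,0,0,0,3,0,0,0,0,0,2,0,0,0]'

```text
time_s: 22.35
ee_pos: [528.1, -13.0, 138.1]
ee_rot: [180.0, -0.0, 78.1]
force: [-0.2, 0.0, -0.3]
gripper_width: 59.9
gripper_force: 0.0
```

>>> step_arm --plan '[0,0,1.2,0,0,0,0,0,0.7,0,0,0,0,0,0,0,0,0,0,0,0,0,0,0]'

```text
time_s: 22.68
ee_pos: [529.0, -13.9, 120.8]
ee_rot: [179.9, -0.0, 78.0]
force: [-0.7, -1.0, 0.7]
gripper_width: 60.0
gripper_force: 0.0
```

>>> step_arm --plan '[0,0,0,0,0,0,0,0,0,0,0,0,0,0,0,0,0,0,0,0,0,0,0,0,0,0,0,0,0,0]' --hand 0.8 --newtons 35

```text
time_s: 23.1
ee_pos: [528.1, -14.2, 120.1]
ee_rot: [180.0, -0.0, 78.0]
force: [0.6, 0.2, -0.3]
gripper_width: 29.6
gripper_force: 0.0
```

>>> step_arm --plan '[0,0,0,0,0,0,0,0,0,0,0,0,0,0,0,0,0,0]'

```text
time_s: 23.35
ee_pos: [527.6, -14.2, 119.7]
ee_rot: [-180.0, 0.0, 78.0]
force: [-0.8, -0.2, 0.8]
gripper_width: 16.2
gripper_force: 35.0
```

>>> step_arm --plan '[0,0,-1,0,0,0,0,0,-2,0,0,0,0,0,-2,0,0,0,0,0,-2,0,0,0,0,0,-2,0,0,0]'

```text
time_s: 23.77
ee_pos: [527.3, -14.1, 210.5]
ee_rot: [-179.9, 0.0, 78.0]
force: [0.8, -0.7, -4.7]
gripper_width: 15.8
gripper_force: 35.0
```

```bash
python3 - <<'E'
from grip import *
np.set_printoptions(precision=1,suppress=True)
s=sensors.state(); print(s['time_s'],s['ee_pos'],s['ee_rot'],s['force'],s['torque'])
for c in('top','scene'):
    p=viewer.grab_frame(c); save(p,c+'l')
    for t,z in(('basket_grip',s['ee_pos'][2]+5),('basket_mid',s['ee_pos'][2]-55),('hook_seat',228.5)):
        for q in viewer.pinpoint(t,p)[:1]: print(c,t,np.array(q['location']),round(q['score'],2),onz(p,q['location'],z))
E
```

```text
23.7667 [527.3 -14.1 210.5] [-179.9    0.    78. ] [ 0.8 -0.7 -4.7] [ 0.  -0.1  0. ]
top hook_seat [397.  224.2] 0.69 [ 526.4 -295.3  228.5]
scene basket_grip [275.9 200.5] 0.64 [530.6 -32.5 215.5]
scene basket_mid [278.8 213.9] 0.89 [532.3 -18.8 155.5]
scene hook_seat [221.2 161. ] 0.97 [ 541.8 -296.7  228.5]
```

>>> step_arm --plan '[0,0,-1.5,0,0,0,-0.3,-1.4,-2,0,0,0,-0.5,-2.3,-2,0,0,0,-0.5,-2.3,-1.5,0,0,0,-0.5,-2.3,-1,0,0,0]'

```text
time_s: 24.58
ee_pos: [442.3, -14.5, 290.3]
ee_rot: [180.0, 0.0, 78.0]
force: [-0.5, 0.9, -3.1]
gripper_width: 15.7
gripper_force: 35.0
```

>>> step_arm --plan '[-0.5,-2.3,0,0,0,0,-0.3,-1.8,0,0,0,0,0,0,0,0,0,-0.095,0,0,0,0,0,-0.095,0,0,0,0,0,-0.095]'

```text
time_s: 25.0
ee_pos: [400.4, -13.7, 289.1]
ee_rot: [-179.9, -0.0, 94.6]
force: [0.3, 0.5, -4.4]
gripper_width: 16.0
gripper_force: 35.0
```

>>> step_arm --plan '[-1.2,-0.09,0,0,0,0,-2.3,-0.17,0,0,0,0,-2.6,-0.19,0,0,0,0,-2.6,-0.19,0,0,0,0,-2.6,-0.19,0,0,0,0]'

```text
time_s: 25.42
ee_pos: [400.9, -127.9, 288.9]
ee_rot: [-179.9, -0.0, 94.3]
force: [0.9, 0.1, -4.0]
gripper_width: 16.2
gripper_force: 35.0
```

>>> step_arm --plan '[-2.6,-0.19,0,0,0,0,-2.6,-0.19,0,0,0,0,-2.6,-0.19,0,0,0,0,-2.6,-0.19,0,0,0,0,-2.3,-0.17,0,0,0,0]'

```text
time_s: 25.83
ee_pos: [401.1, -255.8, 288.7]
ee_rot: [-179.9, -0.0, 94.3]
force: [-0.6, 0.8, -4.2]
gripper_width: 15.9
gripper_force: 35.0
```

```bash
python3 look.py wrist,top,scene m hook_seat,basket_grip; python3 - <<'E'
from h import *; import pickle
np.set_printoptions(precision=1,suppress=True)
H=pickle.load(open('obs.pkl','rb'))['m']; s=sensors.state()
for p,u in H.get('hook_seat',[]): print('seat',onz(p,u,228.5))
for p,u in H.get('basket_grip',[]): print('grip',onz(p,u,s['ee_pos'][2]+5))
E
```

```text
25.83 [ 401.1 -255.8  288.7] [-179.9   -0.    94.3] [-33.9   7.3  95.5  -0.   77.3 -38.2]
wrist basket_grip [277.3 280.2] 0.82
top hook_seat [399.7 219.7] 0.86
top basket_grip [389.4 274.5] 0.79
scene hook_seat [224.1 162. ] 0.74
scene basket_grip [253.7 147.7] 0.71
seat [ 538.2 -302.3  228.5]
seat [ 538.  -285.3  228.5]
grip [ 401.1 -257.1  294.7]
grip [ 399.4 -259.6  294.7]
grip [ 459.4 -207.7  294.7]
```

>>> step_arm --plan '[-1.5,-0.1,0.4,0,0,0,-1.6,-0.1,0.6,0,0,0,-1.5,-0.1,0.6,0,0,0,0,0,0,0,0,0,0,0,0,0,0,0]'

```text
time_s: 26.7
ee_pos: [401.9, -300.5, 273.1]
ee_rot: [-179.9, -0.1, 94.3]
force: [-0.3, 0.2, -4.5]
gripper_width: 15.5
gripper_force: 35.0
```

>>> step_arm --plan '[0,0.6,0,0,0,0,0,1.2,0,0,0,0,0,1.2,0,0,0,0,0,1.2,0,0,0,0,0,0.8,0,0,0,0]'

```text
time_s: 27.12
ee_pos: [454.3, -296.3, 273.8]
ee_rot: [179.9, 0.0, 94.4]
force: [1.0, -0.1, -3.5]
gripper_width: 15.7
gripper_force: 35.0
```

```bash
python3 - <<'E'
from h import *
s=sensors.state(); print(s['time_s'],s['ee_pos'],s['ee_rot'],s['force'])
W,T,S=[viewer.grab_frame(c) for c in('wrist','top','scene')]
w=cv2.resize(W['img'],(430,322),interpolation=cv2.INTER_AREA)
t=cv2.resize(T['img'][170:290,340:450],(370,404),interpolation=cv2.INTER_CUBIC)
sc=cv2.resize(S['img'][100:230,180:320],(430,278),interpolation=cv2.INTER_CUBIC)
o=np.zeros((600,800,3),np.uint8); o[:322,:430]=w; o[322:600,:430]=sc[:278]; o[:404,430:]=t
cv2.imwrite('pics/last.png',cv2.convertScaleAbs(o[:,:,::-1],alpha=1.3,beta=15))
import pickle; pickle.dump([{k:p[k] for k in p if k!='img'} for p in(W,T,S)],open('last.pkl','wb'))
E
```

```text
27.1167 [ 454.30332616 -296.25610466  273.82138219] [1.79922288e+02 1.65474392e-02 9.43751584e+01] [ 1.00620354 -0.12776463 -3.54902641]
```

View pics/last.png

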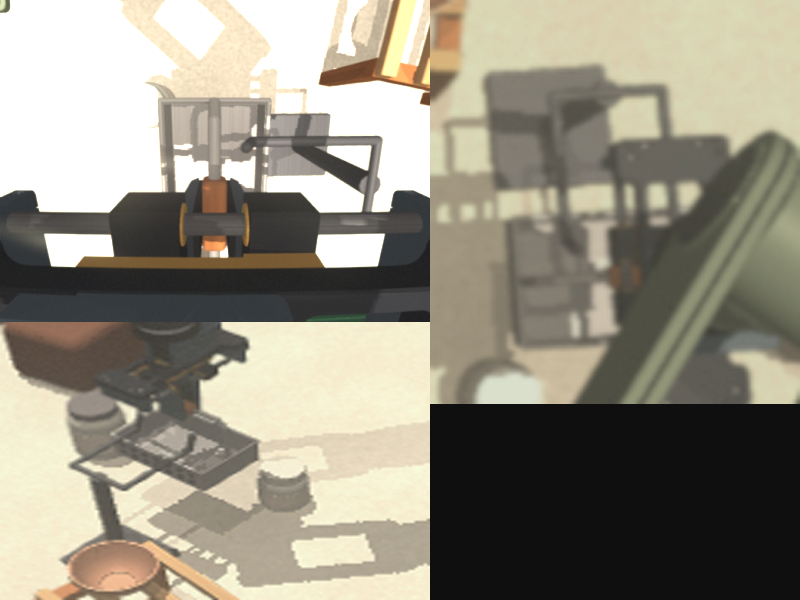

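Composite: the wrist view (top left) shows the left prong from its turned-up end (245,147) to the cross-bar corner (377,140). The basket hangs level, with the prongs entering under its handle. I'll check the prong's position with these pixels.

```bash
python3 - <<'E'
from h import *; import pickle
np.set_printoptions(precision=1,suppress=True)
W,T,S=pickle.load(open('last.pkl','rb'))
k=560/430
for q,z in(((246,146),250),((262,142),224),((377,140),224),((362,140),224)): print(q,onz(W,(q[0]*k,q[1]*k),z))
g=lambda u,v:((u-430)*110/370+340,v*120/404+170)
for q in((553,92),(665,92),(562,215)): print('top',q,onz(T,g(*q),224))
print('grip',onz(W,(214*k,180*k),283))
for z in (224,):
  a=proj(W,(598,-244,z))/k; print('pred corner',a)
E
```

```text
(246, 146) [ 475.7 -254.2  250. ]
(262, 142) [ 492.7 -254.1  224. ]
(377, 140) [ 592.8 -244.3  224. ]
(362, 140) [ 579.3 -245.4  224. ]
top (553, 92) [ 595.7 -243.8  224. ]
top (665, 92) [ 597.7 -330.1  224. ]
top (562, 215) [ 500.8 -250.8  224. ]
grip [ 453.1 -271.8  283. ]
pred corner [382.7 140.2]
```

>>> step_arm --plan '[0.05,1.2,0,0,0,0,0.05,1.5,0,0,0,0,0,1.5,0,0,0,0,0,1.5,0,0,0,0,0,1,0,0,0,0]'

```text
time_s: 27.68
ee_pos: [520.3, -290.5, 273.7]
ee_rot: [179.9, 0.0, 94.3]
force: [0.4, -0.3, -3.9]
gripper_width: 15.8
gripper_force: 35.0
```

>>> step_arm --plan '[0,0.75,0,0,0,0,0,0,0,0,0,0,0,0,0,0,0,0]'

```text
time_s: 27.93
ee_pos: [525.9, -290.1, 273.5]
ee_rot: [-179.9, -0.0, 94.3]
force: [-0.9, -1.1, -2.7]
gripper_width: 16.1
gripper_force: 35.0
```

>>> step_arm --plan '[-0.15,0.3,0.8,0,0,0,0,0,1.2,0,0,0,0,0,1.2,0,0,0,0,0,1,0,0,0,0,0,0,0,0,0]'

```text
time_s: 28.35
ee_pos: [527.5, -290.9, 229.0]
ee_rot: [-179.7, -0.2, 94.3]
force: [-0.8, 0.2, -3.2]
gripper_width: 16.0
gripper_force: 35.0
```

>>> step_arm --plan '[0,0,0.2,0,0,0,0,0,0.2,0,0,0,0,0,0.2,0,0,0,0,0,0,0,0,0]'

```text
time_s: 28.68
ee_pos: [529.3, -291.5, 225.9]
ee_rot: [180.0, 0.0, 94.3]
force: [-0.1, -0.0, -4.0]
gripper_width: 15.5
gripper_force: 35.0
```

>>> step_arm --plan '[0,0,0.15,0,0,0,0,0,0.1,0,0,0,0,0,0,0,0,0]'

```text
time_s: 28.93
ee_pos: [529.4, -291.5, 223.4]
ee_rot: [180.0, 0.0, 94.3]
force: [-1.1, -1.0, -3.6]
gripper_width: 15.7
gripper_force: 35.0
```

>>> step_arm --plan '[0,0,0.1,0,0,0,0,0,0,0,0,0,0,0,0,0,0,0]'

```text
time_s: 29.18
ee_pos: [529.5, -291.6, 223.1]
ee_rot: [179.9, 0.0, 94.3]
force: [-0.4, -0.3, 1.7]
gripper_width: 15.7
gripper_force: 35.0
```

Weight now rests on the prongs. Releasing and rising.

>>> step_arm --plan '[0,0,0,0,0,0,0,0,0,0,0,0,0,0,0,0,0,0,0,0,0,0,0,0,0,0,0,0,0,0]' --hand 4

```text
time_s: 29.6
ee_pos: [529.4, -291.5, 222.3]
ee_rot: [180.0, 0.0, 94.3]
force: [0.2, -0.2, -0.4]
gripper_width: 40.0
gripper_force: 0.0
```

>>> step_arm --plan '[0,0,-0.5,0,0,0,0,0,-1,0,0,0,0,0,-2,0,0,0,0,0,-3,0,0,0,0,0,-3,0,0,0]'

```text
time_s: 30.02
ee_pos: [529.0, -291.3, 318.7]
ee_rot: [-180.0, -0.0, 94.3]
force: [0.3, -0.6, 0.7]
gripper_width: 40.1
gripper_force: 0.0
```

>>> step_arm --plan '[0,-1,-3,0,0,0,0,-2,-2,0,0,0,0,-3,0,0,0,0,0,-3,0,0,0,0,0,-3,0,0,0,0]'

```text
time_s: 30.43
ee_pos: [408.6, -300.4, 368.7]
ee_rot: [179.9, 0.1, 94.3]
force: [0.3, -0.9, -0.2]
gripper_width: 39.9
gripper_force: 0.0
```

```bash
cat > fin.py <<'E'
from grip import *
np.set_printoptions(precision=1,suppress=True)
s=sensors.state(); print(s['time_s'],s['ee_pos'],s['force'])
for c in('wrist','top','scene'):
    p=viewer.grab_frame(c); save(p,c+'z%d'%int(s['time_s']*10))
    r=grip(p,(529,-291,232),30)
    if r: print(c,'blob',r,onz(p,r[0][0],235),[onz(p,e,235) for e in ends(r[0])])
    for t,z in(('basket_grip',228.5),('basket_mid',168.5),('hook_mid',85)):
        for q in viewer.pinpoint(t,p)[:1]: print(c,t,round(q['score'],2),onz(p,q['location'],z))
E
python3 fin.py
```

```text
30.4333 [ 408.6 -300.4  368.7] [ 0.3 -0.9 -0.2]
wrist blob (((401.947265625, 211.92398071289062), (20.541473388671875, 50.483909606933594), 2.12109637260437), 920) [ 525.4 -291.5  235. ] [array([ 522.1, -267.7,  235. ]), array([ 528.8, -316.4,  235. ])]
wrist basket_grip 0.73 [ 373.9 -231.6  228.5]
wrist basket_mid 0.89 [ 532.  -296.1  168.5]
top blob (((395.9593811035156, 222.93148803710938), (5.272281646728516, 18.167997360229492), 85.91438293457031), 99) [ 529. -291.  235.] [array([ 531.2, -314.1,  235. ]), array([ 526.8, -267.9,  235. ])]
top basket_grip 0.66 [ 527.9 -294.3  228.5]
top basket_mid 0.79 [ 535.3 -301.2  168.5]
top hook_mid 0.97 [630.3 310.8  85. ]
scene blob (((224.08824157714844, 158.35296630859375), (11.147406578063965, 3.2584729194641113), 30.963754653930664), 38) [ 529.6 -293.7  235. ] [array([ 531.8, -317.4,  235. ]), array([ 527.4, -270.4,  235. ])]
scene basket_mid 0.85 [ 539.5 -292.8  168.5]
scene hook_mid 0.8 [637.4 311.7  85. ]
```

>>> step_arm --plan '[0,-2,0,0,0,0,0,0,0,0,0,0,0,0,0,0,0,0,0,0,0,0,0,0,0,0,0,0,0,0]'

```text
time_s: 31.45
ee_pos: [390.3, -301.9, 367.2]
ee_rot: [180.0, 0.0, 94.3]
force: [-0.8, 0.1, -0.1]
gripper_width: 39.8
gripper_force: 0.0
```

>>> step_arm --plan '[0,0,0,0,0,0,0,0,0,0,0,0,0,0,0,0,0,0,0,0,0,0,0,0,0,0,0,0,0,0]'

```text
time_s: 31.87
ee_pos: [389.8, -301.9, 367.2]
ee_rot: [180.0, 0.0, 94.3]
force: [0.1, 0.1, 0.3]
gripper_width: 40.3
gripper_force: 0.0
```

```bash
python3 fin.py | grep -E 'blob|mid|^3'; python3 -c "
from h import *
print(env.job_done())"
```

```text
31.8667 [ 389.8 -301.9  367.2] [0.1 0.1 0.3]
wrist blob (((424.7284851074219, 211.85328674316406), (20.517715454101562, 51.73368453979492), 6.581944942474365), 1026) [ 527.3 -290.8  235. ] [array([ 525.5, -266.5,  235. ]), array([ 529.3, -316.2,  235. ])]
wrist basket_mid 0.68 [ 530.6 -295.3  168.5]
top blob (((395.9593811035156, 222.93148803710938), (5.272281646728516, 18.167997360229492), 85.91438293457031), 98) [ 529. -291.  235.] [array([ 531.2, -314.1,  235. ]), array([ 526.8, -267.9,  235. ])]
top basket_mid 0.78 [ 529.8 -298.5  168.5]
top hook_mid 0.57 [631.2 310.5  85. ]
scene blob (((224.08824157714844, 158.35296630859375), (11.147406578063965, 3.2584729194641113), 30.963754653930664), 39) [ 529.6 -293.7  235. ] [array([ 531.8, -317.4,  235. ]), array([ 527.4, -270.4,  235. ])]
scene basket_mid 0.78 [ 524.7 -295.5  168.5]
scene hook_mid 0.83 [625.4 318.8  85. ]
the job is handed in; nothing more can be done
None
```

I handed the job in at about 32 s: I dragged the basket clear of the rack with the hook, laid the hook back in its rest bent end down, and hung the basket on both prongs, where it looked level and steady in the last camera checks; the judge's verdict was not shown.

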